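Free the gate of the display pen and hold it ajar

ROBOT

A 7-joint arm with a two-finger parallel gripper is mounted at the origin on the work surface. World frame = base frame: x ahead of the robot, y to its left, z up, the work surface at z = 0. Lengths are in mm, angles in rad, forces in N, time in s.
With the tool pointing down it reaches from about 375 to 925 mm from the base axis. Payload 3.1 kg.
Tool frame: the origin (TCP) lies at the very end of the fingers, on their centre line; the grasp point (between the pads) lies 19 mm behind it; y points along the fingers, x is the direction in which the jaws open and shut, and the axes are right-handed (so a half turn about y gives the same grasp; the last joint's range is limited). The gripper opens to 85 mm and grips with 20 to 120 N. Pads are 22 mm wide; open, the fingers measure 114 mm over their backs; the gripper's body (76 mm by 85 mm) begins 54 mm behind the grasp point. The pads swing forward as they close: fully open they stand 13 mm farther back than shut.
Start: joints at [-1.379, 0.383, 0.044, 1.598, -0.018, 1.161, -0.05], TCP at [185.722, 622.905, 231.269] pointing down, gripper open.
Joint ranges: [-2.61, 2.61], [-0.41, 2.15], [-1.48, 1.57], [0, 2.5], [-1.57, 4.71], [0.05, 1.97], [-2.85, 2.85]. Speed limits (rad/s): [2.79, 2.79, 3.14, 3.14, 3.14, 3.14, 3.14].

INTERFACE

Orientations are given as a unit quaternion [w, x, y, z].
In Python, from plant import status, optics, ticket gives the robot as it stands.
- The arm moves only by the tool arm_command, never from a script. Its argument "plan" is a list of rows, each a list of 6 numbers: the shift along the world's x, y, z in mm, then the turn, a rotation vector about the world's x, y, z in degrees. In form: [[dx, dy, dz, rx, ry, rz], ...]. A call has 1 to 20 rows; each row is the pose to reach, as a shift and turn from the pose measured when the call began; what a row does not reach only later rows make up. A row lasts 1/8 s, in which the tool goes at most 62.5 mm and 10.7 degrees, less where a joint would pass 70% of its speed; a pose out of reach is approached as far as the arm can. A call with a gripper value outside its range is refused whole. "gripper" is the opening, from -1 (shut) to 1 (fully open), set as the call begins (left out, the last holds). The fingers move at their own pace and stop on an object; "squeeze" is the grip in N (left out, the last holds). Time passes only in rows, so rows that repeat a pose let the fingers close. It gives the time, the measured TCP pose, the force and the opening at its end, in the units of the state.
- status.read_state(): the state, without advancing time (a new reading comes with each control period).
- optics.read_camera(name): name is "side" or "top" or "wrist"; returns a dict with "img" (420x560x3 uint8, blue, green, red), "fovy" (degrees; the focal length in pixels is half the picture's height over the tangent of half this angle, whatever the lens; pixels are square), "cx", "cy" (the principal point, pixels), "dist_coeffs" ([k1, k2, p1, p2, k3] as OpenCV has them; the pictures are not rectified), "xyz" and "attitude" of the camera in the world. Camera axes: x right, y down, z forward; pixel columns grow to the right and rows downward; lengths in mm; the calibration is good to about 2 mm. A picture is of the moment at which its call begins. There is no depth.
- ticket.job_done(): hands the job in, once; it reports no verdict.
The state is a dict: "t": time; "q": joint angles; "qvel": joint speeds; "tau": joint torques, N m; "tool_pos": TCP position; "tool_rot": TCP orientation; "force": force on the tool from outside, world axes, zero at the start; "ft_torque": the same for the moment, N m; "grip_width": finger opening in mm.
Only numpy, scipy, OpenCV 4.12 (cv2) and the standard library are available. Lean on these libraries where they do the work, as an engineer would, in place of code of your own. Each camera call takes 0.05 s, during which the arm holds its last target.

TASK

A square woven plaque stands in the way of the display pen's little green gate: first stand it on edge, fully down, in a free slot of the wooden rack and let go of it. Then draw the gate's bolt by its red knob (it has sagged behind the bent-up keeper, so lift it clear while you pull), swing the gate ajar by about 30 degrees towards the robot, and finish still holding it open there, because it springs shut if let go. Leave the other goods and the plaque already in the rack where they are.

Things in the scene. Friction and masses are not known exactly. Their poses are not given: they have to be found in the camera images.
- plaque_mid (a point): centre of the loose plaque to be moved: a square wooden board 110 x 110 mm, 12 mm thick, 140 g, with red, yellow, green and blue woven rings on both faces. Its own y axis is square to its faces, its z axis runs from its lower to its upper edge, x along these edges. It starts in a low slanted stand, leaning about 0.42 rad to one side (top towards the stand's +y)
- plaque: the same loose plaque; origin at the middle of its lower edge
- stand: low dark slanted stand, fixed, in front of the gate, 100 x 85 mm, about 42 mm high, low enough for the gate to pass over; origin in the middle of its underside. Two slanted cheeks hold the lowest 30 to 36 mm of the plaque; the plaque is drawn out along its own z axis
- rack: fixed wooden slotted rack, 130 (x) x 175 (y) mm, origin in the middle of its underside. Three slots run along its x axis, centred at its y = -0.055, 0 and +0.055 m; each 16 mm wide between two upright slats 130 mm long and 7 mm thick. Slot floor 12 mm, slat tops 52 mm above the table; a seated plaque has its centre 67 mm above the table. The slots are open at their ends
- old_plaque: plaque of the same size, blue, white, red and yellow, that already stands in the rack's slot at y = +0.055; leave it there. Origin at the middle of its lower edge
- pen: fixed, open-topped slatted pen; origin on the table in the plane of the shut gate; its -x side is the front, towards the robot, and its posts stand at y = -0.20 to -0.153 (hinge) and +0.098 to +0.145 (latch), 185 mm high. Behind the gate lies its stock
- gate_edge (a point): top of the free edge of the green gate, in its middle plane. The gate is 18 mm thick, reaches from 60 to 185 mm above the table, is hung on the post at the pen's -y side and is 245 mm wide from the hinge line; own y axis along the gate towards its free edge, -x axis its front. The bolt hangs on its front and goes with it
- hinge (a point): point on the upright hinge line of the gate, 185 mm above the table, at y = -0.15 of the pen; axes as the pen's
- gate (a joint): opening angle of the gate, rad: 0 shut, grows as its free edge swings to the front (pen's -x), up to 1.3. A spring shuts it: about 3 N at the knob when shut, 5 N at 0.6 rad, plus a damper (0.45 N m s per rad)
- knob (a point): centre of the bolt's red ball knob, 24 mm diameter, on an upright 12 mm steel stem 60 mm long; 233 mm above the table at the start, above and in front of the gate's top, 27 mm in front of the gate's middle plane and 185 mm from the hinge line along the gate (140 mm when fully drawn). Free all round: pinch the ball or the stem under it from above
- bolt (a joint): how far the bolt is drawn, m: 0 fully in, 0.045 at its stop; it slides along the gate towards the hinge (gate's -y); friction about 1.5 N. From about 0.03 the gate is free
- lift (a joint): how far the bolt is lifted in its tall worn straps, m: 0 sagging, up to 0.020; a dark sleeve lifts with it. Only its weight, 3 to 5 N, pulls it down, and it sags again if let go
- nose (a point): centre of the square steel nose at the bolt's tip, 22 x 12 x 24 mm (x, y along the bolt, z)
- keeper (a point): mouth of the steel keeper on the latch post, at the height of the sagging bolt's axis (155 mm above the table); its y runs along the bolt into the keeper. Two prongs bent up at the mouth, 6 mm thick, stand in front of the nose up to 1 mm under that axis: the nose clears them only when the bolt is lifted by 12 mm or more, up to its drawing by about 25 mm. A cheek in front keeps the gate shut while the nose is inside
- wrapped_bottle: bystander: green bottle with coloured wrapping, 74 mm diameter, 185 mm high, origin under its centre
- round_box: bystander: round cork box with red lid, 88 mm diameter, 72 mm high, origin under its centre
- carved_sheep: bystander: small carved wooden sheep on an 85 x 50 mm base, 72 mm high, origin under its centre
Not all that is in view belongs to the job. What is shaped like the plaque but orange or pink is not meant.

How it is judged (in metres and radians):
On the way, in this order (a step that is already met when the one before it is completed fails the run):
1. the plaque stands on edge, fully down and released, in a free slot of the rack, with the bolt not yet drawn ((y of plaque_mid in the frame of rack between -0.064 and -0.046 m or y of plaque_mid in the frame of rack between -0.009 and 0.009 m) and x of plaque_mid in the frame of rack between -0.04 and 0.04 m and z of plaque_mid in the frame of rack below 0.074 m and angle between the y axis of plaque_mid and the y axis of rack, either way round below 0.2 rad and contact force between the fingers and plaque below 0.2 N and linear speed of plaque below 0.03 m/s and value of joint bolt below 0.012 m), for 0.3 s.
2. the bolt is drawn out of the keeper (value of joint bolt above 0.03 m), for 0.1 s.
At the end, for the whole second after the job is handed in: Fingers hold the gate or its bolt (over 1 N) still at 0.3 to 0.8 rad, bolt drawn over 28 mm, no loose thing propping the gate; the plaque is released in the middle slot or that at y = -0.055: within 9 mm of its mid plane, 40 mm along it, centre under 74 mm high, aligned within 0.2 rad ((y of plaque_mid in the frame of rack between -0.064 and -0.046 m or y of plaque_mid in the frame of rack between -0.009 and 0.009 m) and x of plaque_mid in the frame of rack between -0.04 and 0.04 m and z of plaque_mid in the frame of rack below 0.074 m and angle between the y axis of plaque_mid and the y axis of rack, either way round below 0.2 rad and contact force between each of the fingers, gate and plaque below 0.2 N and linear speed of plaque below 0.03 m/s and value of joint gate between 0.3 and 0.8 rad and velocity of joint gate between -0.06 and 0.06 rad/s and value of joint bolt above 0.028 m and contact force between the fingers and gate above 1 N and contact force between gate and old_plaque below 0.2 N and contact force between gate and wrapped_bottle below 0.2 N and contact force between gate and round_box below 0.2 N and contact force between gate and carved_sheep below 0.2 N); the arm keeps its last pose, push and grip.
It fails at once if the wrapped bottle is shifted by more than 25 mm or tipped (distance of wrapped_bottle from where it was at the start of the episode above 0.025 m or angle between wrapped_bottle's own z axis and vertical above 0.3 rad).
It fails at once if the round box is shifted by more than 25 mm or tipped (distance of round_box from where it was at the start of the episode above 0.025 m or angle between round_box's own z axis and vertical above 0.3 rad).
It fails at once if the carved sheep is shifted by more than 25 mm or tipped (distance of carved_sheep from where it was at the start of the episode above 0.025 m or angle between carved_sheep's own z axis and vertical above 0.3 rad).
It fails at once if the plaque already in the rack is shifted by more than 20 mm (distance of old_plaque from where it was at the start of the episode above 0.02 m).
It also fails if it takes over 51 s, if anything falls off the work surface, if the arm or the gripper's body presses on something with over 40 N, if the wrist force passes 120 N, or if a joint passes its speed limit or range.

## Working session

There is one attempt and no reset: what is moved stays moved. The work goes in short steps, Python scripts to look and compute and a tool call to move; the robot and the scene stay as the last step left them, time stands still between calls to the robot, and variables do not carry over. Pictures are saved under pics/ and viewed, and the job is handed in when it is done.

Besides the shell and the picture viewer there is one more tool, called after ">>>" in YAML: its name, and indented under it one key for each argument. arm_command: Moves the arm, as the interface text tells. Its arguments: {"type":"object","properties":{"plan":{"type":"array"},"gripper":{"type":"number"},"squeeze":{"type":"number"}},"required":["plan"]}

```bash
ls; mkdir -p pics
python3 - <<'E'
from plant import status, optics
import cv2
print(status.read_state())
for n in ["side","top","wrist"]:
    c=optics.read_camera(n); cv2.imwrite(f"pics/{n}0.png",c["img"])
    print(n,{k:v for k,v in c.items() if k!="img"})
E
```

```text
pics
{'t': 0.0, 'q': array([-1.3787816 ,  0.38385533,  0.04385978,  1.59960724, -0.01791624,
        1.16118276, -0.04990159]), 'qvel': array([-9.94584011e-04, -1.97750640e-03,  1.43613240e-04, -2.50254335e-04,
       -1.00766919e-03, -9.65312204e-05,  1.86350833e-04]), 'tau': array([-4.47550192e-04, -4.33462179e+01,  1.02422755e+00, -2.49511063e+01,
        1.05410945e-02,  1.11372155e-02,  1.55032586e-05]), 'tool_pos': array([185.49816631, 621.97257994, 229.85901494]), 'tool_rot': array([-0.56634907,  0.56755005,  0.4218486 , -0.42329592]), 'force': array([ 0.46972314,  0.13074637, -0.28660086]), 'ft_torque': array([-0.02648282,  0.01137288,  0.06623461]), 'grip_width': 85.54179140662079}
side {'fovy': 52.55234422576395, 'cx': 278.4028372018846, 'cy': 209.93262496690193, 'dist_coeffs': array([-0.02183409,  0.        ,  0.        ,  0.        ,  0.        ]), 'xyz': array([  343.14098303, -1145.32138238,   869.09289996]), 'attitude': array([-0.4770064 ,  0.87617363, -0.06427794,  0.02555392])}
top {'fovy': 43.66567979266682, 'cx': 281.43952030679475, 'cy': 213.65072326483215, 'dist_coeffs': array([-0.05230169,  0.        ,  0.        ,  0.        ,  0.        ]), 'xyz': array([ 411.89276842,  -15.18536157, 1705.59409102]), 'attitude': array([-0.01805784,  0.71292029, -0.70064649,  0.0226512 ])}
wrist {'fovy': 64.43179747307465, 'cx': 277.6569379344104, 'cy': 212.46944332780322, 'dist_coeffs': array([-0.0328646,  0.       ,  0.       ,  0.       ,  0.       ]), 'xyz': array([107.27900066, 644.97572094, 372.02342172]), 'attitude': array([0.13134168, 0.79139269, 0.58924508, 0.09611046])}
```

View pics/side0.png

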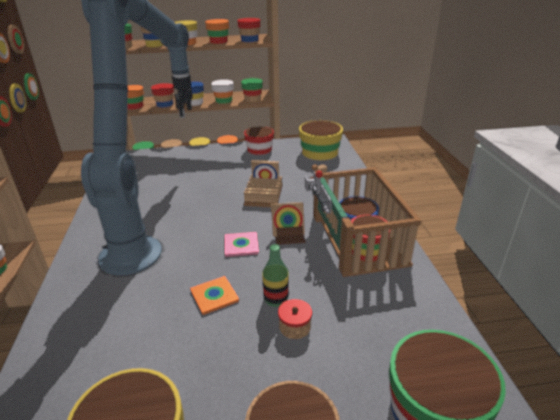

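View pics/top0.png

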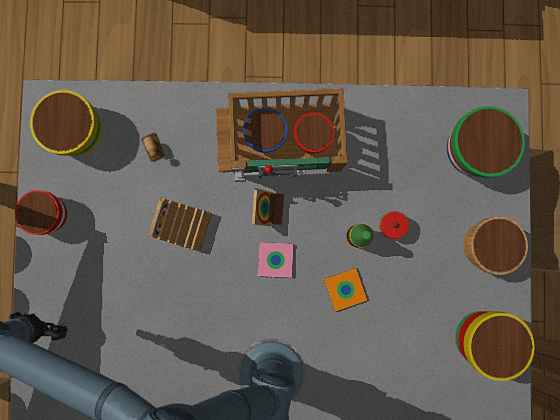

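View pics/wrist0.png

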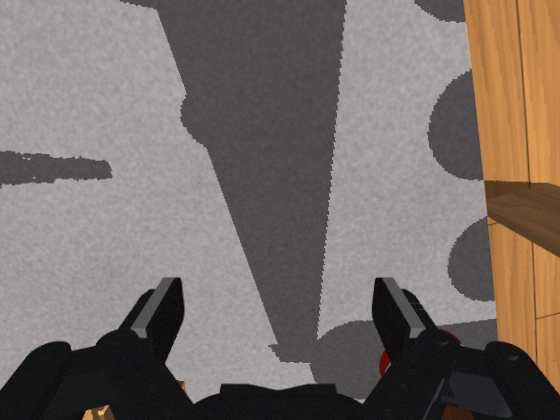

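The side view shows the plaque in its stand at (288,220), the rack at (264,185) and the knob at (320,172). In the top view the plaque is at (265,207), the rack at (182,224) and the knob at (268,170). I'll zoom in on these.

```bash
cat > h.py <<'E'
import numpy as np, cv2
from scipy.spatial.transform import Rotation as R
from plant import status, optics
def rot(q): return R.from_quat([q[1],q[2],q[3],q[0]])
def K(c):
    f=c["img"].shape[0]/2/np.tan(np.radians(c["fovy"])/2)
    return np.array([[f,0,c["cx"]],[0,f,c["cy"]],[0,0,1]])
def ray(c,p):
    u=cv2.undistortPoints(np.array([[p]],float),K(c),c["dist_coeffs"])[0,0]
    d=rot(c["attitude"]).apply([u[0],u[1],1]); return c["xyz"],d/np.linalg.norm(d)
def onz(c,p,z):
    o,d=ray(c,p); return o+d*(z-o[2])/d[2]
def two(a,p,b,q):
    o,d=ray(a,p);o2,e=ray(b,q)
    s=np.linalg.lstsq(np.c_[d,-e],o2-o,rcond=None)[0]
    x,y=o+s[0]*d,o2+s[1]*e
    return (x+y)/2,np.linalg.norm(x-y)
def proj(c,P):
    Rm=rot(c["attitude"]).inv(); P=np.atleast_2d(P).astype(float)
    rv=Rm.as_rotvec(); t=-Rm.apply(c["xyz"])
    return cv2.projectPoints(P,rv,t,K(c),c["dist_coeffs"])[0][:,0]
def crop(img,x0,y0,w,h,s,name):
    cv2.imwrite(name,cv2.resize(img[y0:y0+h,x0:x0+w],None,fx=s,fy=s,interpolation=cv2.INTER_CUBIC))
E
python3 - <<'E'
from h import *
import pickle
t=optics.read_camera("top"); s=optics.read_camera("side")
pickle.dump((t,s),open("c0.pkl","wb"))
crop(t["img"],140,140,200,120,4,"pics/topz.png")
crop(s["img"],230,150,130,110,6,"pics/sidez.png")
crop(t["img"],140,190,80,70,8,"pics/topr.png")
print(proj(t,[[0,0,0]]),proj(s,[[0,0,0]]))
E
```

```text
[[270.82027939 371.77547625]] [[131.1688486  254.17009189]]
```

View pics/topz.png

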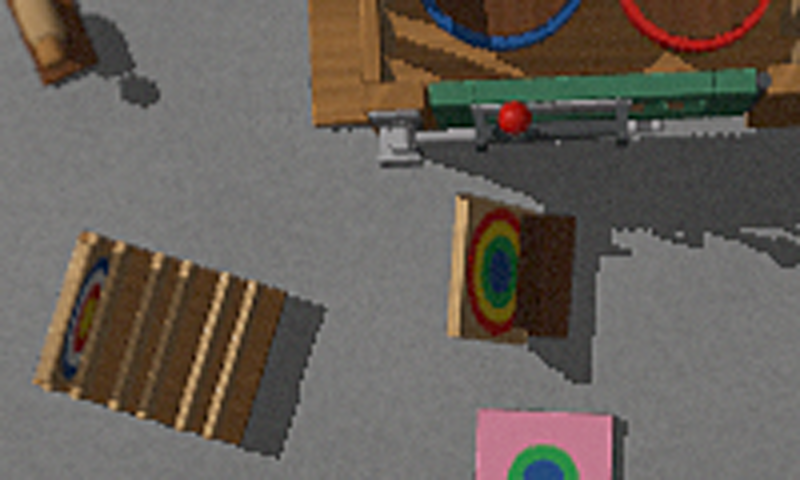

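View pics/sidez.png

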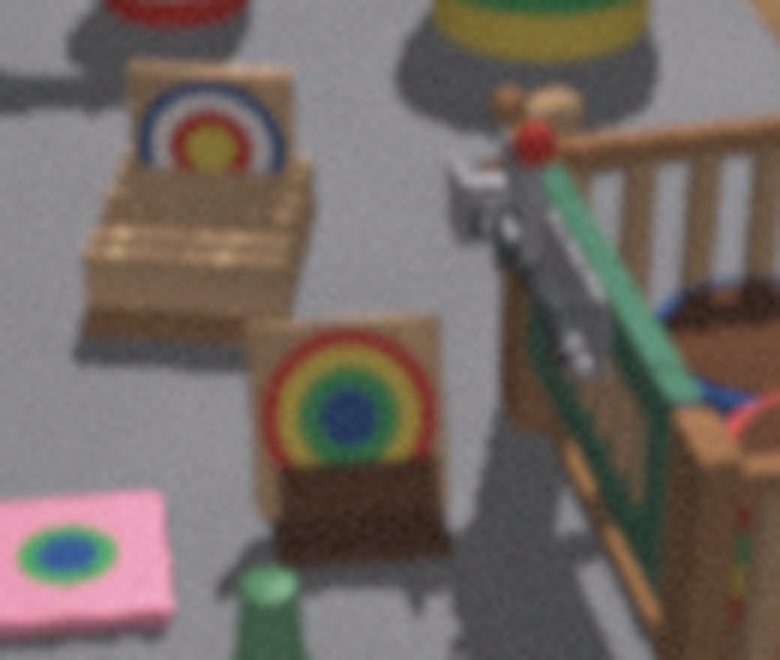

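View pics/topr.png

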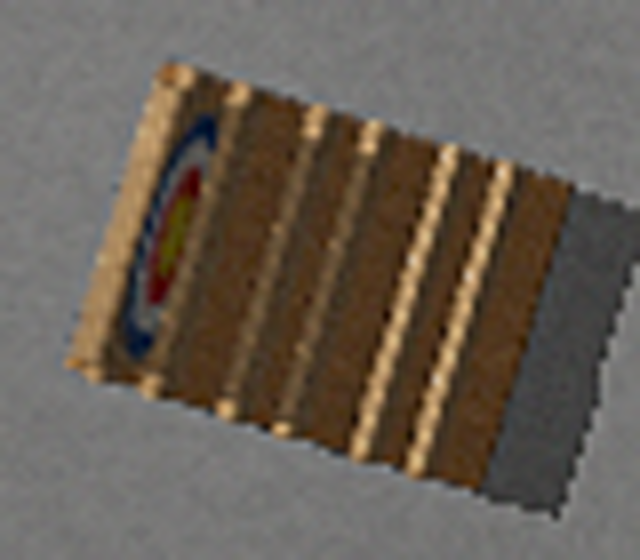

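```bash
cat > m1.py <<'E'
from h import *
import pickle
np.set_printoptions(precision=1,suppress=True)
t,s=pickle.load(open("c0.pkl","rb"))
T=lambda x,y:(x/4+140-.375,y/4+140-.375); S=lambda x,y:(x/6+230-.42,y/6+150-.42); Q=lambda x,y:(x/8+140-.44,y/8+190-.44)
a=two(t,T(470,197),s,S(440,317));b=two(t,T(460,338),s,S(245,322))
print("plaque near top corners",a,b,np.linalg.norm(a[0]-b[0]),"yaw",np.degrees(np.arctan2(*(a[0]-b[0])[[1,0]])))
print("stand corners z42 and 0 ",[onz(t,T(*p),42) for p in [(575,213),(568,338)]])
# rack slats tops at z 52
P={}
for i,(p,q) in enumerate([((238,95),(150,388)),((316,118),(227,410)),((372,133),(283,430)),((450,155),(360,452)),((505,168),(415,470))]):
    A=onz(t,Q(*p),52);B=onz(t,Q(*q),52);P[i]=(A,B)
    print("slat",i+2,A,B,np.linalg.norm(A-B),np.degrees(np.arctan2(*(A-B)[[1,0]])))
for i in (1,3):
    print("slot",sum(P[i])/4+sum(P[i+1])/4)
# knob
def cent(c,x0,y0,w,h):
    im=c["img"][y0:y0+h,x0:x0+w].astype(int);m=(im[...,2]>130)&(im[...,1]<60)&(im[...,0]<60)
    v,u=np.nonzero(m);return (u.mean()+x0,v.mean()+y0),m.sum()
kt=cent(t,258,160,20,20);ks=cent(s,308,163,24,22);print(kt,ks,two(t,kt[0],s,ks[0]))
print("gate top edges z185",[onz(t,T(*p),185) for p in [(430,86),(755,70),(755,95),(430,103)]])
print("keeper z~165",[onz(t,T(*p),165) for p in [(370,112),(420,112),(420,165),(380,165)]])
r=status.read_state(); M=rot(r["tool_rot"]).as_matrix();print(M)
E
python3 m1.py
```

```text
plaque near top corners (array([579. ,  50.8, 109.5]), np.float64(0.7969749622680429)) (array([470.1,  56.2, 114.1]), np.float64(0.6940006221575946)) 109.10411614981136 yaw -2.8091856663429433
stand corners z42 and 0  [array([574.3, -30.2,  42. ]), array([474.6, -26.3,  42. ])]
slat 2 [539.8 330.6  52. ] [423.3 362.1  52. ] 120.65566366188767 -15.10860484235943
slat 3 [531.2 299.4  52. ] [415.2 331.4  52. ] 120.3171264171496 -15.398519600330003
slat 4 [525.7 277.   52. ] [407.8 309.   52. ] 122.15560604285147 -15.166821305940507
slat 5 [517.5 245.9  52. ] [399.7 278.4  52. ] 122.20429574332357 -15.398903079856286
slat 6 [512.7 224.   52. ] [393.  256.5  52. ] 124.05203576547585 -15.172012250272525
slot [470.  304.2  52. ]
slot [455.7 251.2  52. ]
((np.float64(267.3125), np.float64(168.46875)), np.int64(32)) ((np.float64(318.6), np.float64(172.2)), np.int64(5)) (array([622.6,  18.2, 237.6]), np.float64(1.8747535334565717))
gate top edges z185 [array([651.7,  78.6, 185. ]), array([ 667.9, -158.9,  185. ]), array([ 649.4, -159.1,  185. ]), array([639.1,  78.4, 185. ])]
keeper z~165 [array([634.6, 123.8, 165. ]), array([635.3,  86.8, 165. ]), array([595.9,  86. , 165. ]), array([595.3, 115.5, 165. ])]
[[ 0.3 -0.  -1. ]
 [ 1.  -0.   0.3]
 [-0.  -1.  -0. ]]
```

```bash
cat >> h.py <<'E'
np.set_printoptions(precision=2,suppress=True)
def delta(pos,M):
    r=status.read_state(); M0=rot(r["tool_rot"])
    d=R.from_matrix(M)*M0.inv()
    return np.r_[np.array(pos)-r["tool_pos"],np.degrees(d.as_rotvec())]
def ax(yaw_deg,lean):
    """plaque axes: x,y,z ; tool matrix for grasp along -z with jaw along +y"""
    c,s=np.cos(np.radians(yaw_deg)),np.sin(np.radians(yaw_deg))
    x=np.array([c,s,0]);yh=np.array([-s,c,0]);zh=np.array([0,0,1.])
    z=np.cos(lean)*zh+np.sin(lean)*yh; y=np.cos(lean)*yh-np.sin(lean)*zh
    tx=y;ty=-z;tz=np.cross(tx,ty)
    return x,y,z,np.c_[tx,ty,tz]
E
python3 - <<'E'
from h import *
x,y,z,M=ax(-2.9,.42)
top=np.array([524.8,59,109.4])
for d in (130,60,-40): print(d,top+d*z,delta(top+d*z,M))
E
```

```text
130 [527.48 111.94 228.1 ] [ 341.9  -510.54   -2.49  -23.7     4.07   13.49]
60 [526.04  83.43 164.19] [ 340.45 -539.04  -66.4   -23.7     4.07   13.49]
-40 [523.97  42.71  72.88] [ 338.39 -579.77 -157.71  -23.7     4.07   13.49]
```

>>> arm_command:
  plan:
    - [342, -510, 20, -23.7, 4.1, 13.5]
    - [342, -510, 20, -23.7, 4.1, 13.5]
    - [342, -510, 20, -23.7, 4.1, 13.5]
    - [342, -510, 20, -23.7, 4.1, 13.5]
    - [342, -510, 20, -23.7, 4.1, 13.5]
    - [342, -510, 20, -23.7, 4.1, 13.5]
    - [342, -510, 20, -23.7, 4.1, 13.5]
    - [342, -510, 0, -23.7, 4.1, 13.5]
    - [342, -510, 0, -23.7, 4.1, 13.5]
    - [342, -510, 0, -23.7, 4.1, 13.5]
    - [342, -510, 0, -23.7, 4.1, 13.5]
    - [342, -510, 0, -23.7, 4.1, 13.5]
    - [342, -510, 0, -23.7, 4.1, 13.5]
    - [342, -510, 0, -23.7, 4.1, 13.5]
  gripper: 1

```text
t: 2.0
tool_pos: [527.2, 114.3, 230.5]
tool_rot: [-0.399, 0.602, 0.371, -0.584]
force: [-0.6, -1.0, 0.4]
grip_width: 85.3
```

Run:
```python
from h import *
x,y,z,M=ax(-2.9,.42)
top=np.array([524.8,59,109.4])
r=status.read_state();print(r["t"],r["tool_pos"],r["q"])
for d in (130,60,-40): print(d,top+d*z,delta(top+d*z,M))
c=optics.read_camera("wrist");cv2.imwrite("pics/w1.png",c["img"])
c=optics.read_camera("side");crop(c["img"],230,100,140,120,5,"pics/s1.png")
```

```text
2.0 [527.16 114.32 230.51] [-0.78  0.3   0.33  1.79  0.28  1.28  0.96]
130 [527.48 111.94 228.1 ] [ 0.32 -2.38 -2.4  -0.03 -0.04 -0.18]
60 [526.04  83.43 164.19] [ -1.13 -30.89 -66.32  -0.03  -0.04  -0.18]
-40 [523.97  42.71  72.88] [  -3.19  -71.61 -157.63   -0.03   -0.04   -0.18]
```

View pics/w1.png

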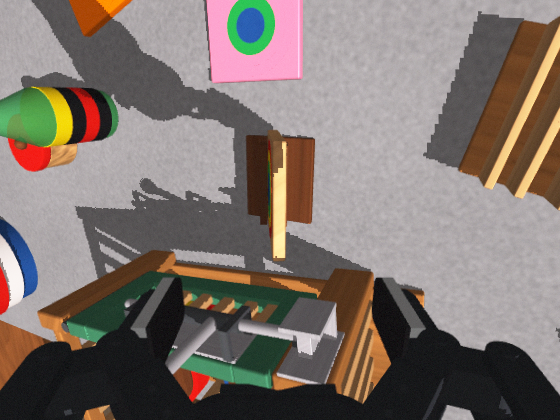

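View pics/s1.png

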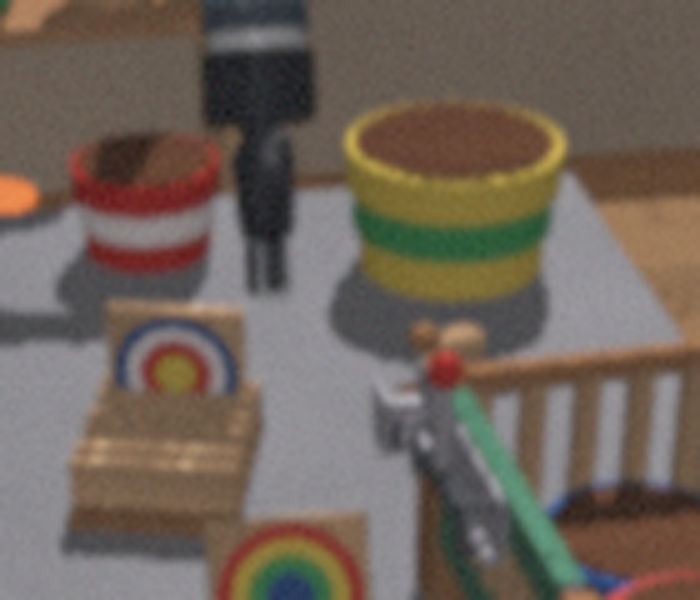

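The wrist view shows the plaque edge-on at (279,140–258), midway between the fingers. I'll check the predicted corners against it.

Run:
```python
from h import *
x,y,z,M=ax(-2.9,.42)
top=np.array([524.8,59,109.4])
c=optics.read_camera("wrist")
for sx in(-55,55):
  for sy in (-6,6): print(sx,sy,proj(c,top+sx*x+sy*y))
print("tcp",proj(c,status.read_state()["tool_pos"]))
im=c["img"].copy()
crop(im,220,120,120,150,4,"pics/w1z.png")
```

```text
-55 -6 [[270.62 135.05]]
-55 6 [[285.48 135.06]]
55 -6 [[271.31 258.09]]
55 6 [[284.45 258.1 ]]
tcp [[278.78 278.92]]
```

View pics/w1z.png

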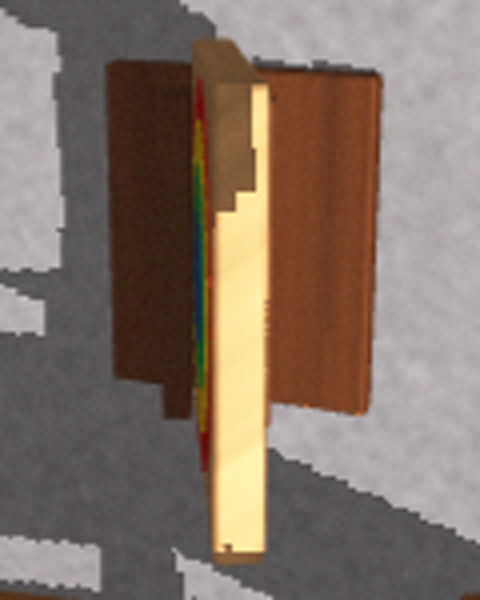

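>>> arm_command:
  plan:
    - [-1, -22, -50, 0, 0, 0]
    - [-2, -40, -90, 0, 0, 0]
    - [-2, -55, -125, 0, 0, 0]
    - [-3, -65, -147, 0, 0, 0]
    - [-3, -70, -157, 0, 0, 0]
    - [-3, -70, -157, 0, 0, 0]
    - [-3, -70, -157, 0, 0, 0]

```text
t: 3.02
tool_pos: [525.6, 44.4, 74.6]
tool_rot: [-0.399, 0.603, 0.371, -0.583]
force: [0.8, 0.0, -1.3]
grip_width: 85.4
```

Run:
```python
from h import *
c=optics.read_camera("wrist");cv2.imwrite("pics/w2.png",c["img"])
r=status.read_state();print(r["force"],r["tool_pos"])
```

```text
[ 0.16  1.35 -0.3 ] [525.58  44.53  74.63]
```

View pics/w2.png

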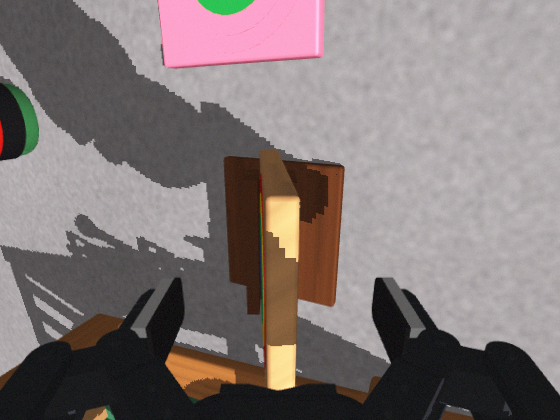

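The plaque (columns 266–297) sits between the fingers (183 to 373). Closing.

>>> arm_command:
  plan:
    - [0, 0, 0, 0, 0, 0]
    - [0, 0, 0, 0, 0, 0]
    - [0, 0, 0, 0, 0, 0]
    - [0, 0, 0, 0, 0, 0]
    - [0, 0, 0, 0, 0, 0]
    - [0, 0, 0, 0, 0, 0]
    - [0, 0, 0, 0, 0, 0]
    - [0, 0, 0, 0, 0, 0]
  gripper: -1
  squeeze: 50

```text
t: 4.08
tool_pos: [525.6, 41.9, 76.2]
tool_rot: [-0.398, 0.603, 0.369, -0.584]
force: [-1.7, -2.6, 6.8]
grip_width: 11.6
```

>>> arm_command:
  plan:
    - [0, 6, 14, 0, 0, 0]
    - [1, 14, 32, 0, 0, 0]
    - [1, 25, 55, 0, 0, 0]
    - [2, 38, 84, 0, 0, 0]
    - [3, 53, 118, 0, 0, 0]
    - [3, 70, 156, 0, 0, 0]
    - [3, 70, 156, 0, 0, 0]

```text
t: 4.95
tool_pos: [530.9, 115.9, 235.6]
tool_rot: [-0.398, 0.603, 0.374, -0.581]
force: [0.1, -0.0, -1.9]
grip_width: 11.1
```

Run:
```python
from h import *
c=optics.read_camera("wrist");cv2.imwrite("pics/w3.png",c["img"])
r=status.read_state();print(r["force"],r["tool_pos"],r["grip_width"])
x,y,z,M=ax(-15.3,0)
slot=np.array([455.7,251.2,52])
print(delta(slot+[0,0,150],M))
```

```text
[ 0.61 -0.18 -2.32] [529.37 113.93 233.47] 11.119741915015863
[-73.67 137.27 -31.47  23.82  -3.56 -12.36]
```

View pics/w3.png

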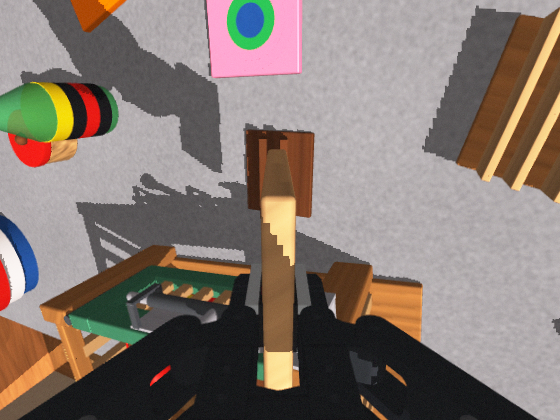

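>>> arm_command:
  plan:
    - [-25, 45, 0, 8, -1.2, -4.1]
    - [-50, 90, -10, 16, -2.4, -8.2]
    - [-74, 137, -32, 23.8, -3.6, -12.4]
    - [-74, 137, -45, 23.8, -3.6, -12.4]
    - [-74, 137, -52, 23.8, -3.6, -12.4]
    - [-74, 137, -52, 23.8, -3.6, -12.4]
    - [-74, 137, -52, 23.8, -3.6, -12.4]

```text
t: 5.88
tool_pos: [456.4, 250.4, 181.8]
tool_rot: [-0.562, 0.563, 0.429, -0.428]
force: [0.2, -0.2, -1.3]
grip_width: 11.2
```

Run:
```python
from h import *
import pickle
t=optics.read_camera("top"); s=optics.read_camera("side");w=optics.read_camera("wrist")
pickle.dump((t,s,w),open("c4.pkl","wb"))
crop(t["img"],140,180,90,75,8,"pics/t4.png")
crop(s["img"],230,120,80,100,6,"pics/s4.png");cv2.imwrite("pics/w4.png",w["img"])
r=status.read_state();print(r["force"],r["tool_pos"],r["grip_width"])
x,y,z,M=ax(-15.3,0)
print(delta(np.array([455.7,251.2,84]),M))
```

```text
[ 0.07  0.79 -1.92] [456.15 250.94 182.04] 11.395739030778193
[ -0.45   0.26 -98.04  -0.     0.09   0.09]
```

View pics/t4.png

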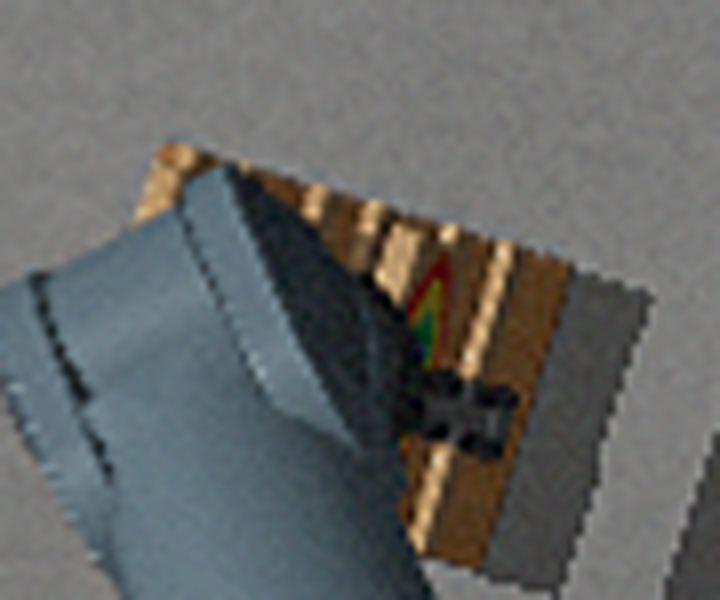

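View pics/s4.png

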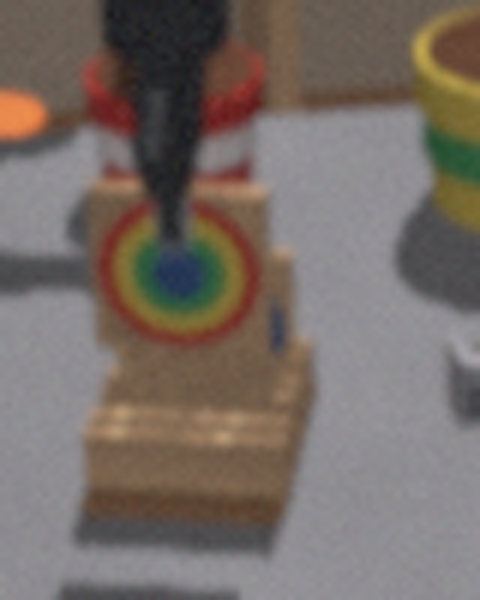

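View pics/w4.png

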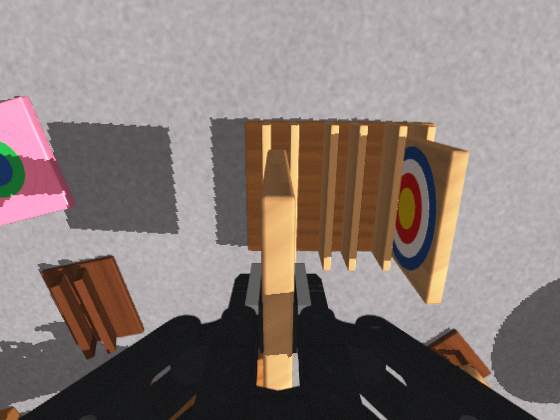

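Run:
```python
from h import *
import pickle
t,s,w=pickle.load(open("c4.pkl","rb"))
crop(w["img"],230,110,110,100,7,"pics/w4z.png")
crop(w["img"],230,225,110,60,7,"pics/w4y.png")
r=status.read_state()
x,y,z,M=ax(-15.3,0)
p=r["tool_pos"]
for sy in(-6,6):
  for h in (40,-70): print(sy,h,proj(w,p-55*x+sy*y+h*z))
```

```text
-6 40 [[261.2  187.94]]
-6 -70 [[269.39 143.72]]
6 40 [[299.27 187.82]]
6 -70 [[288.48 143.66]]
```

View pics/w4z.png

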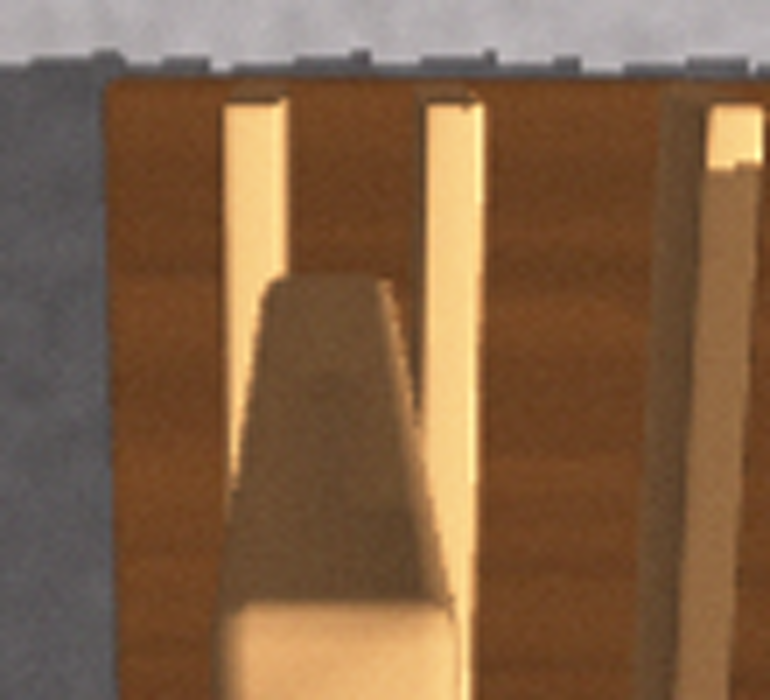

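View pics/w4y.png

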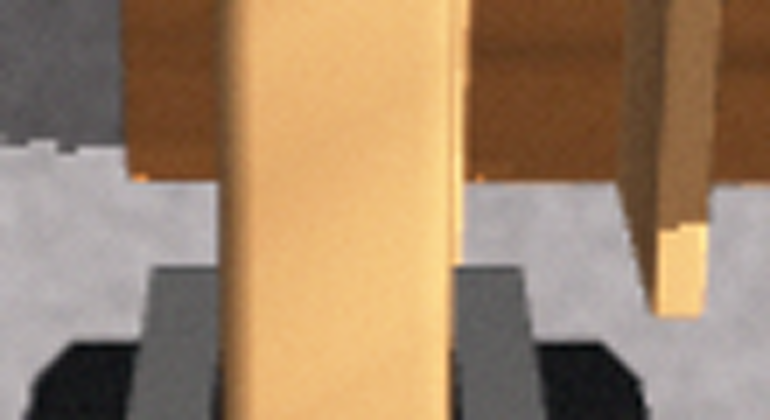

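Run:
```python
from h import *
import pickle
t,s,w=pickle.load(open("c4.pkl","rb"))
x,y,z,M=ax(-15.3,0)
def pr(n,p,h): 
    P=onz(w,p,h); print(n,P,"x",P@x,"y",P@y)
print("tcp y",status.read_state()["tool_pos"]@y, status.read_state()["tool_pos"]@x)
pr("slot",(281.1,124.2),52)
for p in (261.9,271.2,291,299.4): pr("edge",(p,124.3),52)
for h in(108,112): pr("bottom",(276.9,149.8),h);pr(" l",(268.3,150),h);pr(" r",(285.4,150),h)
for h in (218,222): pr("top",(278.2,196),h)
# far end of right slat and far end of slat 3-4
pr("s5far",(230+475/7,210),52)
pr("s4 near l",(230+708/7-.4,124.7),52);pr("s4 near r",(230+764/7-.4,124.7),52)
pr("s4 far l",(230+652/7-.4,225+315/7),52);pr("s4 far r",(230+703/7-.4,225+315/7),52)
```

```text
tcp y 362.414039866347 373.7668940805771
slot [396.13 269.39  52.  ] x 311.0030624808309 y 364.37034595608577
edge [392.13 254.71  52.  ] x 311.0253110261664 y 349.154539851308
edge [394.11 261.81  52.  ] x 311.0537631382216 y 356.52504047955097
edge [398.29 276.93  52.  ] x 311.1026564400002 y 372.21612813749806
edge [400.07 283.35  52.  ] x 311.1186005492884 y 378.874497830757
bottom [407.   263.04 108.  ] x 323.1649230349738 y 361.1092695972289
 l [405.64 257.66 108.  ] x 323.27380598754667 y 355.5690395949116
 r [408.58 268.28 108.  ] x 323.31047582960866 y 366.58403159111754
bottom [406.45 263.2  112.  ] x 322.59189478688467 y 361.1197974563671
 l [405.12 257.92 112.  ] x 322.6987608669465 y 355.6821908430469
 r [408.   268.34 112.  ] x 322.73475146221455 y 366.4931487453698
top [406.61 263.83 218.  ] x 322.5799813100413 y 361.76747691033984
top [405.5  264.12 222.  ] x 321.43407250961286 y 361.7640845594922
s5far [469.09 264.37  52.  ] x 382.6994601335961 y 378.7786634749482
s4 near l [406.96 307.26  52.  ] x 311.46174311075544 y 403.7571679515776
s4 near r [408.64 313.39  52.  ] x 311.4641352710186 y 410.1164153098293
s4 far l [531.39 272.    52.  ] x 440.78538379158437 y 402.58152746467124
s4 far r [533.19 278.45  52.  ] x 440.8202892862649 y 409.2769069603464
```

>>> arm_command:
  plan:
    - [0.8, 3, -15, 0, 0, -0.3]
    - [0.8, 3, -30, 0, 0, -0.3]
    - [0.8, 3, -42, 0, 0, -0.3]
    - [0.8, 3, -45, 0, 0, -0.3]
    - [0.8, 3, -45, 0, 0, -0.3]

```text
t: 6.65
tool_pos: [456.8, 253.8, 136.6]
tool_rot: [-0.563, 0.564, 0.427, -0.427]
force: [-1.2, -0.2, -1.3]
grip_width: 11.4
```

Run:
```python
from h import *
import pickle
w=optics.read_camera("wrist")
pickle.dump(w,open("c5.pkl","wb"))
crop(w["img"],230,130,110,85,7,"pics/w5z.png")
cv2.imwrite("pics/w5.png",w["img"])
r=status.read_state();print(r["tool_pos"],r["force"])
x,y,z,M=ax(-15.3,0);print(r["tool_pos"]@y)
```

```text
[457.13 253.96 137.09] [-0.55 -0.   -0.6 ]
365.58468739744046
```

View pics/w5z.png

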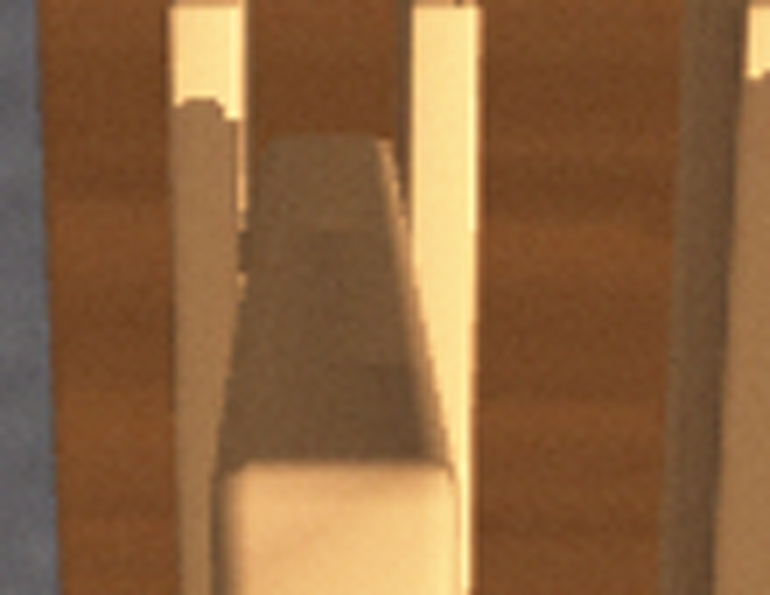

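View pics/w5.png

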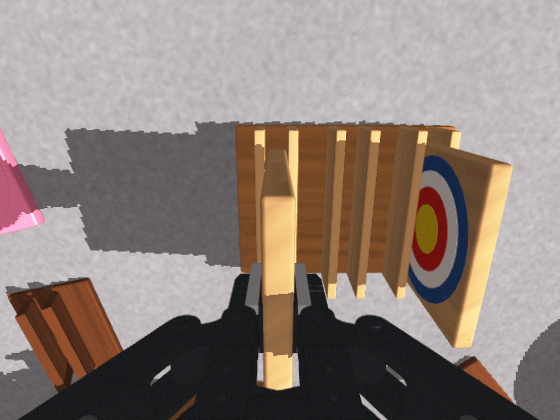

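>>> arm_command:
  plan:
    - [0.2, 0.7, -6, 0, 0, 0]
    - [0.2, 0.7, -14, 0, 0, 0]
    - [0.2, 0.7, -22, 0, 0, 0]
    - [0.2, 0.7, -30, 0, 0, 0]
    - [0.2, 0.7, -38, 0, 0, 0]
    - [0.2, 0.7, -45, 0, 0, 0]
    - [0.2, 0.7, -48, 0, 0, 0]
    - [0.2, 0.7, -48, 0, 0, 0]

```text
t: 7.7
tool_pos: [457.3, 254.6, 88.8]
tool_rot: [-0.563, 0.564, 0.427, -0.427]
force: [-0.4, -0.0, -1.8]
grip_width: 11.0
```

Run:
```python
from h import *
w=optics.read_camera("wrist")
cv2.imwrite("pics/w6.png",w["img"])
s=optics.read_camera("side");crop(s["img"],230,120,80,100,6,"pics/s6.png")
r=status.read_state();print(r["tool_pos"],r["force"],r["grip_width"])
```

```text
[457.48 254.66  89.24] [-0.56  0.12 -2.6 ] 11.483928527719948
```

View pics/w6.png

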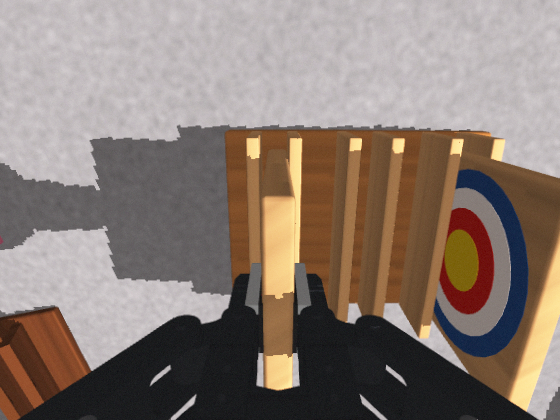

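View pics/s6.png

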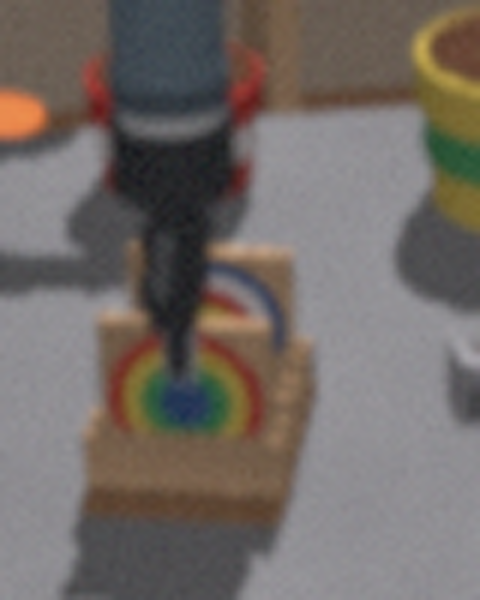

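>>> arm_command:
  plan:
    - [0, 0, -2, 0, 0, 0]
    - [0, 0, -4, 0, 0, 0]
    - [0, 0, -5, 0, 0, 0]
    - [0, 0, -5, 0, 0, 0]

```text
t: 8.3
tool_pos: [457.5, 254.6, 84.7]
tool_rot: [-0.563, 0.564, 0.428, -0.427]
force: [-2.8, -1.6, 3.9]
grip_width: 11.3
```

>>> arm_command:
  plan:
    - [0, 0, -2, 0, 0, 0]
    - [0, 0, -2, 0, 0, 0]
    - [0, 0, -2, 0, 0, 0]

```text
t: 8.68
tool_pos: [457.5, 254.7, 84.6]
tool_rot: [-0.563, 0.564, 0.427, -0.427]
force: [-5.8, -3.1, 13.2]
grip_width: 11.6
```

>>> arm_command:
  plan:
    - [0, 0, 1, 0, 0, 0]
    - [0, 0, 1, 0, 0, 0]
    - [0, 0, 1, 0, 0, 0]
    - [0, 0, 1, 0, 0, 0]
    - [0, 0, 1, 0, 0, 0]
    - [0, 0, 1, 0, 0, 0]
  gripper: 0.3

```text
t: 9.43
tool_pos: [457.5, 254.6, 85.5]
tool_rot: [-0.563, 0.564, 0.427, -0.427]
force: [-0.2, 0.3, 0.2]
grip_width: 55.5
```

Run:
```python
from h import *
w=optics.read_camera("wrist")
cv2.imwrite("pics/w7.png",w["img"])
r=status.read_state();print(r["tool_pos"],r["force"],r["grip_width"])
```

```text
[457.48 254.64  85.57] [-0.32 -0.05  0.37] 55.50580333244156
```

View pics/w7.png

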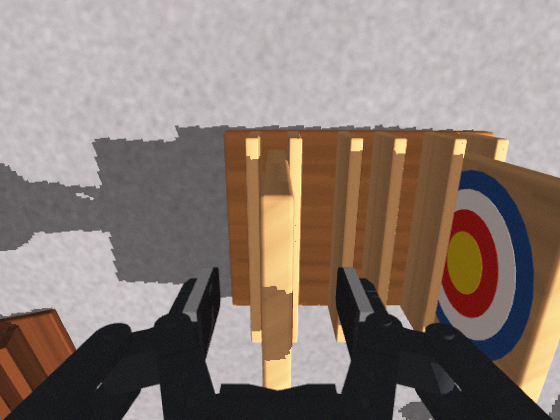

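Run:
```python
from h import *
import pickle
t,s=pickle.load(open("c0.pkl","rb"))
print(onz(t,(267.3,168.5),233))
x,y,z,M=ax(3.9,0)
print(delta([621,19,300],M))
```

```text
[624.07  18.16 233.  ]
[ 163.52 -235.64  214.43   -0.02    0.04   19.6 ]
```

>>> arm_command:
  plan:
    - [0, 0, 40, 0, 0, 0]
    - [0, 0, 90, 0, 0, 0]
    - [0, 0, 150, 0, 0, 0]
    - [0, 0, 210, 0, 0, 0]
    - [30, -40, 235, 0, 0, 5]
    - [60, -90, 235, 0, 0, 10]
    - [100, -150, 225, 0, 0, 15]
    - [140, -200, 215, 0, 0, 19.6]
    - [163, -236, 215, 0, 0, 19.6]
    - [163, -236, 215, 0, 0, 19.6]
    - [163, -236, 215, 0, 0, 19.6]
  gripper: 0.5

```text
t: 10.85
tool_pos: [620.2, 18.9, 300.1]
tool_rot: [-0.483, 0.482, 0.517, -0.516]
force: [0.8, 0.3, -0.7]
grip_width: 64.2
```

Run:
```python
from h import *
import pickle
w=optics.read_camera("wrist");t=optics.read_camera("top");s=optics.read_camera("side")
pickle.dump((t,s,w),open("c8.pkl","wb"))
cv2.imwrite("pics/w8.png",w["img"]);crop(s["img"],230,120,130,110,6,"pics/s8.png")
crop(t["img"],140,180,90,75,8,"pics/t8.png")
r=status.read_state();print(r["tool_pos"],r["force"],r["grip_width"])
```

```text
[619.97  21.1  300.49] [-0.45  0.16  0.2 ] 64.08961088505824
```

View pics/w8.png

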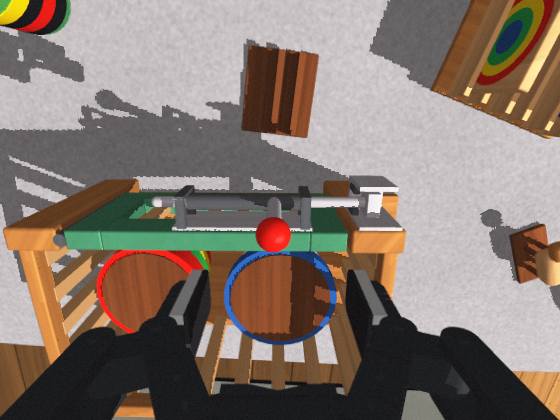

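View pics/s8.png

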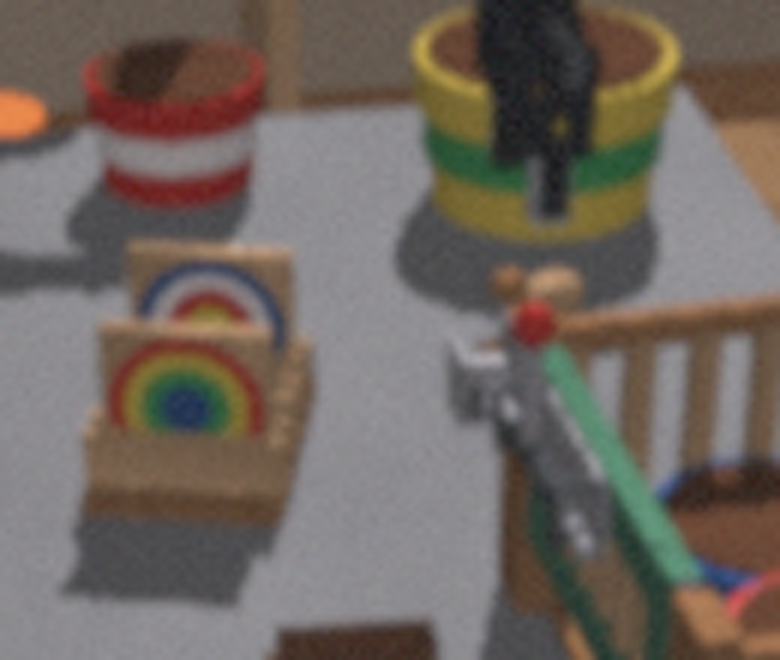

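View pics/t8.png

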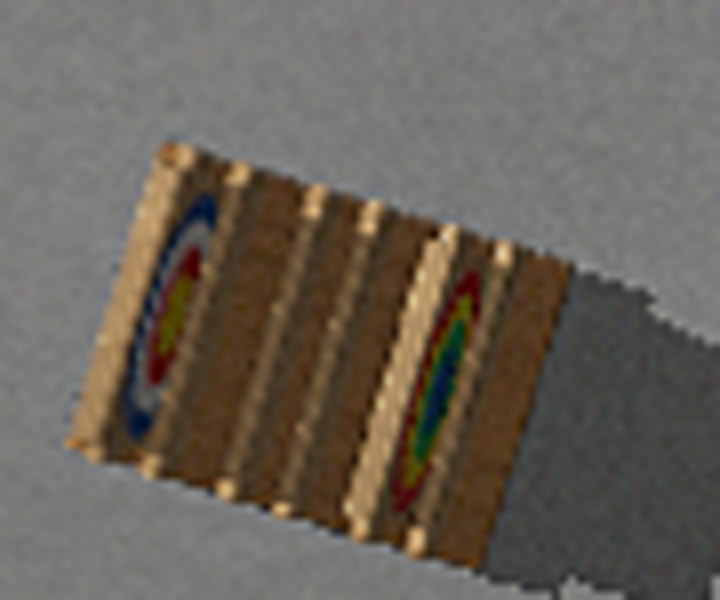

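The plaque is seated upright like the old one, with its top edge just over the slat (top view crop (400,380)). In the wrist view the knob is at (273,235). Next I'll measure the knob and gate.

Run:
```python
from h import *
import pickle
t,s,w=pickle.load(open("c8.pkl","rb"))
def red(c,x0,y0,x1,y1):
    im=c["img"][y0:y1,x0:x1].astype(int);m=((im[...,2]>110)&(im[...,1]<75)&(im[...,0]<75)).astype(np.uint8)
    n,l,st,ce=cv2.connectedComponentsWithStats(m);i=1+st[1:,4].argmax()
    cn=max(cv2.findContours((l==i).astype(np.uint8),0,2)[0],key=cv2.contourArea)
    (cx,cy),r=cv2.minEnclosingCircle(cn);return (cx+x0,cy+y0),r,ce[i]+[x0,y0]
a=red(w,245,205,300,265);b=red(s,308,163,330,185);print(a,b)
f=K(w)[0,0];print("depth from radius",12*f/a[1])
print("z233",onz(w,a[0],233), two(w,a[0],s,b[0]))
p=onz(w,a[0],233);print("dist",np.linalg.norm(p-w["xyz"]))
# green gate top edges
print("gate front top corner line", [onz(w,q,185) for q in [(72,232),(346,232),(75,248),(346,249)]])
crop(w["img"],60,160,360,110,2.2,"pics/w8z.png")
```

```text
((272.8636360168457, 234.31818199157715), 17.543081283569336, array([272.6 , 234.12])) ((319.30000019073486, 172.69999980926514), 3.546929359436035, array([318.77, 173.07]))
depth from radius 227.966258843813
z233 [625.2  14.8 233. ] (array([623.21,  14.75, 237.52]), np.float64(0.225500228801682))
dist 226.39762055619445
gate front top corner line [array([ 654.32, -153.48,  185.  ]), array([638.99,  76.06, 185.  ]), array([ 669.07, -152.88,  185.  ]), array([654.42,  78.13, 185.  ])]
```

View pics/w8z.png

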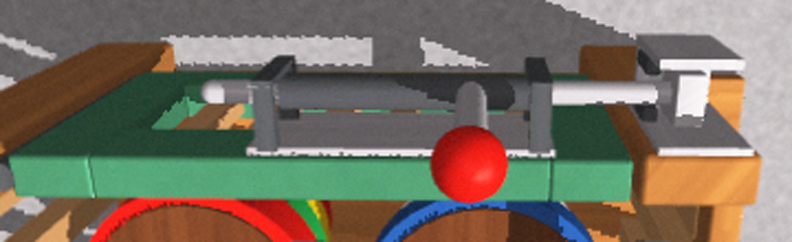

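>>> arm_command:
  plan:
    - [4, -5, -20, 0, 0, 0]
    - [4, -5, -50, 0, 0, 0]
    - [4, -5, -80, 0, 0, 0]
    - [4, -5, -100, 0, 0, 0]
    - [4.5, -5, -107, 0, 0, 0]
    - [4.5, -5, -107, 0, 0, 0]
    - [4.5, -5, -107, 0, 0, 0]

```text
t: 11.88
tool_pos: [625.5, 16.0, 194.9]
tool_rot: [-0.482, 0.482, 0.519, -0.516]
force: [0.9, 0.5, 0.4]
grip_width: 63.8
```

Run:
```python
from h import *
w=optics.read_camera("wrist");s=optics.read_camera("side")
cv2.imwrite("pics/w9.png",w["img"]);crop(s["img"],280,130,80,80,7,"pics/s9.png")
r=status.read_state();print(r["tool_pos"],r["force"],r["grip_width"])
```

```text
[625.44  16.06 194.88] [-0.17  0.59  0.64] 63.73541143707121
```

View pics/w9.png

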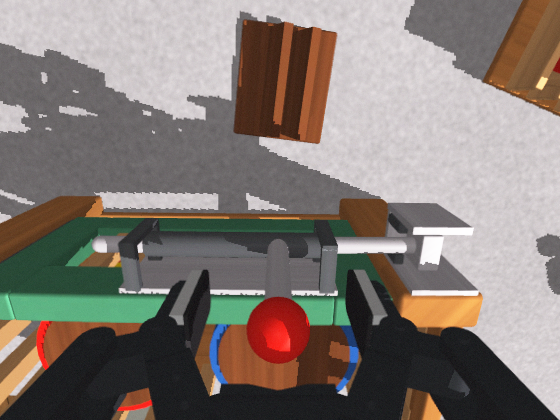

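View pics/s9.png

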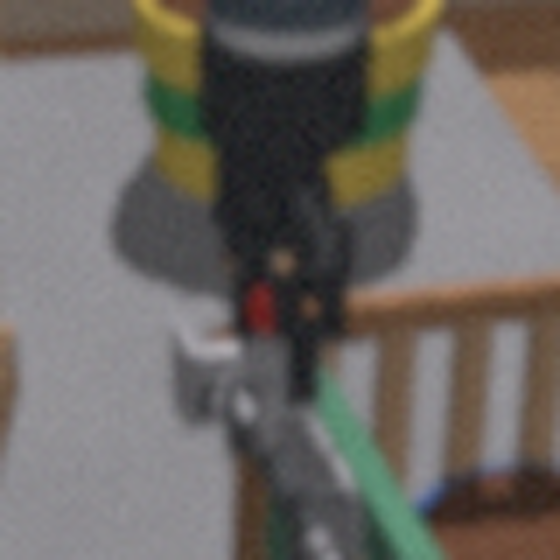

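Run:
```python
from h import *
w=optics.read_camera("wrist");p=status.read_state()["tool_pos"]
for z in (225,233,240): print(proj(w,[p[0],p[1],z]), onz(w,(278,329),z))
```

```text
[[281.11 316.71]] [631.28  15.23 225.  ]
[[281.36 329.84]] [625.    14.76 233.  ]
[[281.59 342.67]] [619.5   14.36 240.  ]
```

>>> arm_command:
  plan:
    - [0, -0.5, -4, 0, 0, 0]
    - [0, -0.5, -5, 0, 0, 0]
    - [0, -0.5, -5, 0, 0, 0]
    - [0, -0.5, -5, 0, 0, 0]
    - [0, -0.5, -5, 0, 0, 0]
    - [0, -0.5, -5, 0, 0, 0]
    - [0, -0.5, -5, 0, 0, 0]
    - [0, -0.5, -5, 0, 0, 0]
  gripper: -1
  squeeze: 60

```text
t: 13.02
tool_pos: [625.1, 15.6, 189.6]
tool_rot: [-0.482, 0.482, 0.519, -0.517]
force: [-0.7, -0.1, -0.8]
grip_width: 18.3
```

>>> arm_command:
  plan:
    - [0, 0, 0, 0, 0, 0]
    - [0, 0, 0, 0, 0, 0]
    - [0, 0, 0, 0, 0, 0]

```text
t: 13.4
tool_pos: [625.1, 15.6, 189.6]
tool_rot: [-0.482, 0.482, 0.519, -0.517]
force: [-0.0, 0.1, -0.3]
grip_width: 18.5
```

Run:
```python
from h import *
w=optics.read_camera("wrist")
cv2.imwrite("pics/w10.png",w["img"])
r=status.read_state();print(r["tool_pos"],r["force"],r["grip_width"])
```

```text
[625.12  15.6  189.6 ] [-0.74  0.14 -1.71] 18.467309414354848
```

View pics/w10.png

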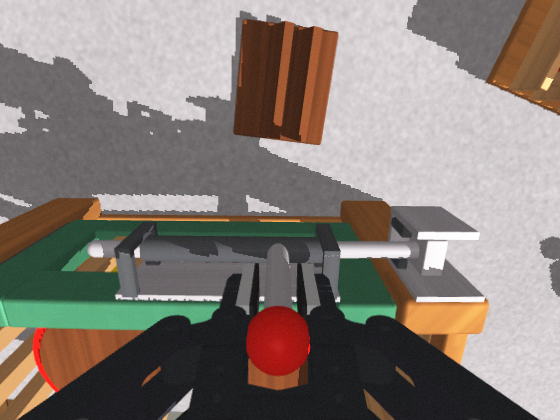

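The width is 18.5 mm, so the pad tops are wedged under the ball's equator. I'll open a little, rise and pinch the ball squarely instead.

>>> arm_command:
  plan:
    - [0, 0, 0, 0, 0, 0]
    - [0, 0, 0, 0, 0, 0]
    - [0, 0, 8, 0, 0, 0]
    - [0, 0, 16, 0, 0, 0]
    - [0, 0, 24, 0, 0, 0]
    - [0, 0, 24, 0, 0, 0]
    - [0, 0, 24, 0, 0, 0]
  gripper: 0

```text
t: 14.32
tool_pos: [625.0, 15.6, 213.6]
tool_rot: [-0.482, 0.482, 0.519, -0.517]
force: [0.3, 0.3, -0.0]
grip_width: 42.7
```

>>> arm_command:
  plan:
    - [0, 0, 0, 0, 0, 0]
    - [0, 0, 0, 0, 0, 0]
    - [0, 0, 0, 0, 0, 0]
    - [0, 0, 0, 0, 0, 0]
    - [0, 0, 0, 0, 0, 0]
    - [0, 0, 0, 0, 0, 0]
  gripper: -1
  squeeze: 80

```text
t: 15.08
tool_pos: [624.8, 15.6, 213.5]
tool_rot: [-0.482, 0.482, 0.518, -0.517]
force: [-1.9, -0.1, 1.1]
grip_width: 20.4
```

Run:
```python
from h import *
w=optics.read_camera("wrist");s=optics.read_camera("side")
cv2.imwrite("pics/w11.png",w["img"]);crop(s["img"],290,140,60,60,9,"pics/s11.png")
r=status.read_state();print(r["tool_pos"],r["force"],r["grip_width"])
```

```text
[624.85  15.58 213.49] [-0.58 -0.92  1.  ] 20.69714331064685
```

View pics/w11.png

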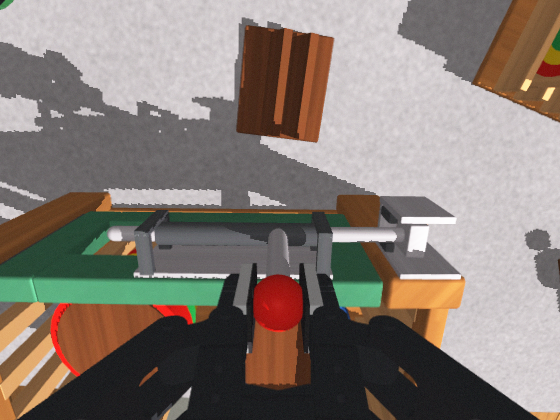

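View pics/s11.png

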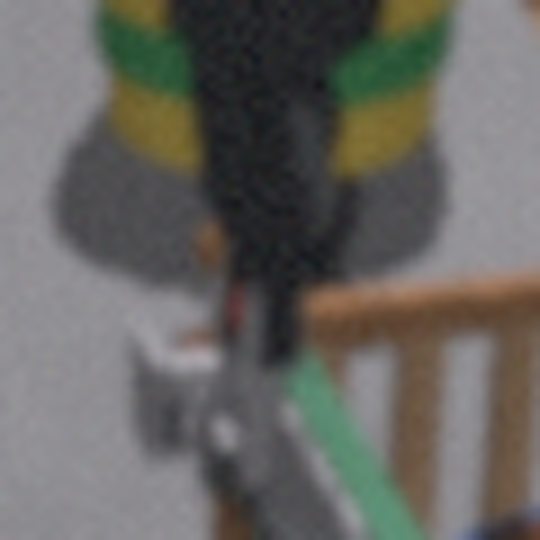

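The pads clasp the ball at (277,302). Lifting 15 mm, then a check.

>>> arm_command:
  plan:
    - [0, 0, 4, 0, 0, 0]
    - [0, 0, 8, 0, 0, 0]
    - [0, 0, 12, 0, 0, 0]
    - [0, 0, 16, 0, 0, 0]
    - [0, 0, 16, 0, 0, 0]
    - [0, 0, 16, 0, 0, 0]

```text
t: 15.92
tool_pos: [624.7, 15.6, 229.5]
tool_rot: [-0.482, 0.482, 0.518, -0.517]
force: [0.5, 0.4, -3.6]
grip_width: 20.2
```

Run:
```python
from h import *
w=optics.read_camera("wrist")
cv2.imwrite("pics/w12.png",w["img"])
r=status.read_state();print(r["tool_pos"],r["force"],r["grip_width"])
```

```text
[624.68  15.56 229.42] [-0.37  0.17 -4.02] 20.158968230527957
```

View pics/w12.png

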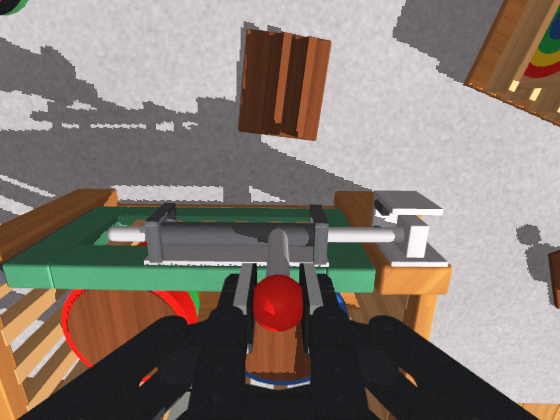

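The ball came up with the gripper, still at row 302, with a 4 N load. Next, drawing the bolt along the gate.

>>> arm_command:
  plan:
    - [0.4, -6, 0, 0, 0, 0]
    - [0.8, -12, 0, 0, 0, 0]
    - [1.2, -18, 0, 0, 0, 0]
    - [1.6, -24, 0, 0, 0, 0]
    - [2, -30, 0, 0, 0, 0]
    - [2.4, -36, 0, 0, 0, 0]
    - [2.8, -42, 0, 0, 0, 0]
    - [2.8, -42, 0, 0, 0, 0]
    - [2.8, -42, 0, 0, 0, 0]

```text
t: 17.1
tool_pos: [627.3, -26.7, 229.3]
tool_rot: [-0.482, 0.482, 0.518, -0.517]
force: [-1.4, 1.3, -3.0]
grip_width: 20.4
```

Run:
```python
from h import *
w=optics.read_camera("wrist")
cv2.imwrite("pics/w13.png",w["img"])
r=status.read_state();print(r["tool_pos"],r["force"],r["grip_width"],r["q"])
# arc waypoints
H=np.array([663.6,-166.8]); p=r["tool_pos"]
for a in (5,10,15,20,25,30,32):
    d=R.from_euler('z',a,degrees=True).as_matrix()[:2,:2]@(p[:2]-H)+H-p[:2]; print(a,d)
```

```text
[627.29 -26.7  229.35] [-0.67  0.5  -4.24] 20.490385937214107 [-0.4   0.37  0.47  1.67 -0.18  1.14  1.76]
5 [-12.07  -3.7 ]
10 [-23.78  -8.43]
15 [-35.02 -14.17]
20 [-45.73 -20.87]
25 [-55.81 -28.47]
30 [-65.19 -36.92]
32 [-68.73 -40.53]
```

View pics/w13.png

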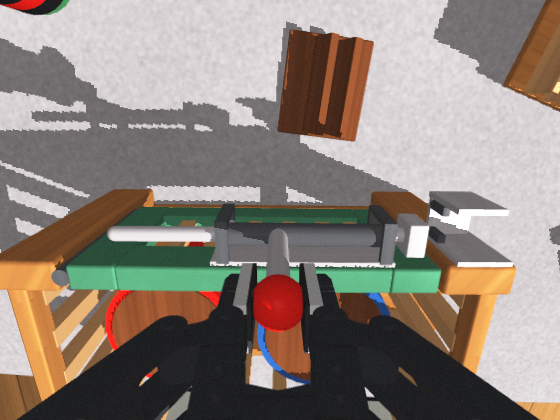

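The nose at (410,235) is clear of the keeper prongs at (435,210–235). Swinging the gate along its arc.

>>> arm_command:
  plan:
    - [-6, -1.7, 0, 0, 0, 2.5]
    - [-12, -3.7, 0, 0, 0, 5]
    - [-18, -6, 0, 0, 0, 7.5]
    - [-23.8, -8.4, 0, 0, 0, 10]
    - [-29.5, -11.2, 0, 0, 0, 12.5]
    - [-35, -14.2, 0, 0, 0, 15]
    - [-40.4, -17.4, 0, 0, 0, 17.5]
    - [-45.7, -20.9, 0, 0, 0, 20]
    - [-50.8, -24.6, 0, 0, 0, 22.5]
    - [-55.8, -28.5, 0, 0, 0, 25]
    - [-60.5, -32.6, 0, 0, 0, 27.5]
    - [-65.2, -36.9, 0, 0, 0, 30]
    - [-67, -38.7, 0, 0, 0, 31]
    - [-67, -38.7, 0, 0, 0, 31]
    - [-67, -38.7, 0, 0, 0, 31]
    - [-67, -38.7, 0, 0, 0, 31]

```text
t: 19.15
tool_pos: [560.9, -64.8, 229.6]
tool_rot: [-0.326, 0.326, 0.628, -0.627]
force: [2.4, 6.1, -3.3]
grip_width: 20.2
```

Run:
```python
from h import *
import pickle
w=optics.read_camera("wrist");t=optics.read_camera("top");s=optics.read_camera("side")
pickle.dump((t,s,w),open("c14.pkl","wb"))
cv2.imwrite("pics/w14.png",w["img"])
crop(t["img"],140,130,200,130,4,"pics/t14.png");crop(s["img"],220,140,160,120,5,"pics/s14.png")
r=status.read_state();print(r["t"],r["tool_pos"],r["force"],r["grip_width"],r["q"])
```

```text
19.3 [560.88 -64.81 229.49] [ 1.07  5.57 -3.67] 20.258905016614957 [-0.31  0.23  0.41  1.83 -0.1   1.1   2.32]
```

View pics/w14.png

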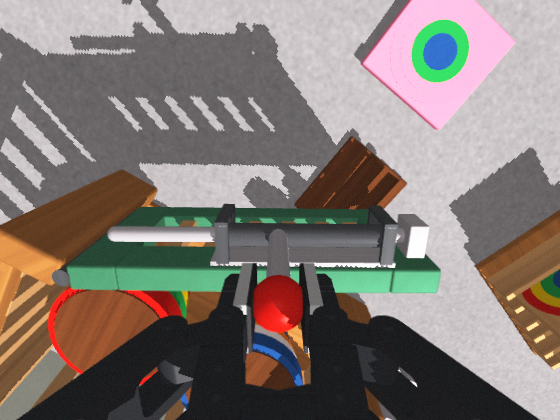

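View pics/t14.png

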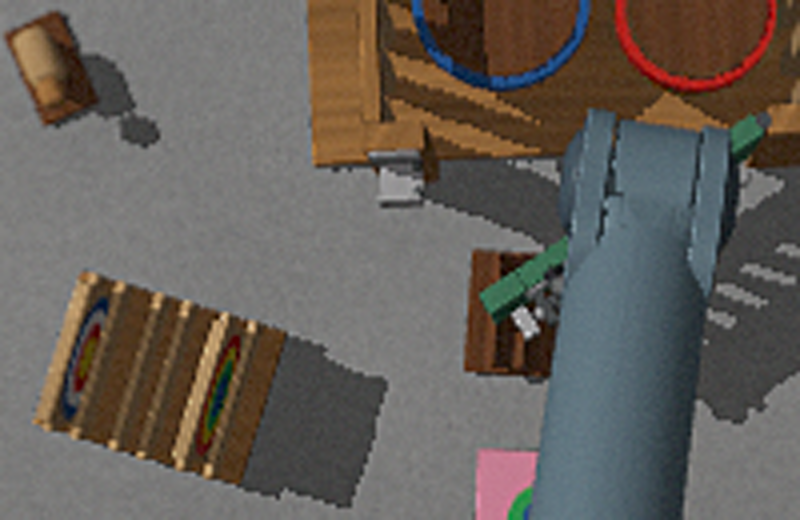

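View pics/s14.png

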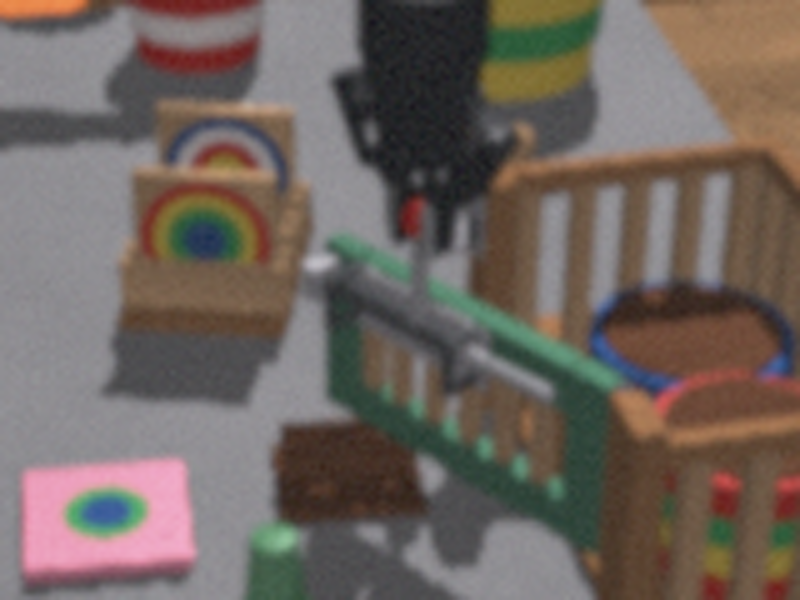

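Run:
```python
from h import *
import pickle
t,s,w=pickle.load(open("c14.pkl","rb"))
a=onz(w,(72,288),185);b=onz(w,(438,292),185);d=b-a
print(a,b,"yaw",np.degrees(np.arctan2(-d[0],d[1])),"open",np.degrees(np.arctan2(-d[0],d[1]))-3.85)
T=lambda x,y:(x/4+140-.375,y/4+130-.375)
a=onz(t,T(765,125),185);b=onz(t,T(490,303),185);d=b-a;print(a,b,np.degrees(np.arctan2(-d[0],d[1]))-3.85)
r=status.read_state();print(r["t"],np.abs(r["qvel"]).max(),r["force"])
from plant import ticket
print(ticket.job_done())
```

```text
[ 665.29 -156.78  185.  ] [530.92  39.78 185.  ] yaw 34.35602511461432 open 30.506025114614317
[ 656.91 -166.37  185.  ] [522.74  32.26 185.  ] 30.188369419577874
19.3 0.0017367098417435214 [ 1.07  5.57 -3.67]
the job is handed in; nothing more can be done
None
```

The job is handed in at t ≈ 19.3 s of the 51 s allowed: the plaque is in the rack, and the arm is holding the gate open at about 30°.

- **Plaque:** I drew it out of its stand along its own slant and lowered it into the rack's free slot at y = -0.055. It met the slot floor with about 13 N, and I let go. The pictures show it standing upright and aligned, level with the old plaque.
- **Gate:** I lifted the bolt 16 mm by the ball knob, drew it about 42 mm, then swung the gate along its arc.
- **Last checks:** The gate reads 30.5° open from the wrist view and 30.2° from the top view, about 0.53 rad. The arm is still, and the load on the tool is about 5.7 N sideways and 3.7 N downwards. In the wrist view the nose keeps its place on the gate, so the bolt stayed drawn. The old plaque and the sheep look unmoved; I did not measure the bottle or round box.

**Disagreements:**
- My first knob pinch, lower down, wedged under the ball at 18.5 mm, so I opened and gripped higher. The gripper then read 20.4 mm on the 24 mm ball, but the grip did not slip.
- The top view put the slot about 3 mm off from the wrist view. I followed the wrist view, and the plaque went in freely.

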